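Push the capsule tray home and swing its cupboard door shut

TASK

The coffee capsule tray has been left sticking out of the low white cupboard on the worktop. With the fingertips, push the tray straight in until it is fully home against the back, and then push the cupboard's door shut, fully closed. Push gently, and only push: do not lift or tip the tray, keep the capsules in it, and leave everything else standing where it is.

Things in the scene. Friction and masses are not known exactly. Their poses are not given: they have to be found in the camera images.
- cupboard: Low white cupboard, fixed, 156 deep (x) x 156 wide (y) x 60 mm high. Origin on its underside: open front edge at x = -75 mm, inside back wall (the tray's stop) at x = +71. -x points out of the opening to the robot, +y left, z up. Side walls 9 mm, floor 5 mm; the roof (top at 60 mm) is set back 22 mm from the front edge, so fingers pointing down can follow the tray home.
- tray: Loose grey open tray, 140 long (x) x 130 wide (y) x 36 mm high, walls 4 mm, about 0.25 kg, slides on the cupboard's floor with 4 mm play each side. Origin: centre of its underside, 5 mm above the worktop; axes like the cupboard's. Fully home: origin at x = +1 mm of the cupboard (front face 6 mm inside its front edge). At the start it sticks out 40 to 65 mm.
- tray_front (a point): Centre of the outside of the tray's front face (the face toward the robot, 130 mm wide), 18 mm above the tray's underside. Push here toward the cupboard's +x; 1 to 4 N moves it.
- cupboard_door (a joint): Angle of the cupboard's door (rad): 0 = shut, 1.57 = square out toward the robot, then on to the left, 2.0 = stop. White upright panel, 156 mm from hinge to free edge, 10 mm thick, 3 to 59 mm above the worktop, small flat steel tab on top near the free edge; hinged at the cupboard's left front corner. Light friction (0.04 N m), no spring or latch: it stays where left.
- door_hinge (a point): On the door's upright hinge axis, 31 mm up, at x = -75, y = +78 mm of the cupboard. Axes turn with the door: -y points from hinge to free edge, -x out of the outer face (11 mm from the axis), the side to push; with the door open it looks left. The door cannot close while the tray sticks out.
- door_edge (a point): On the door's free edge, outer face, 31 mm up: 156 mm from the hinge axis. Axes as door_hinge.
- capsule_a: Loose gold coffee capsule lying in the tray, 56 mm across, 30 mm high; origin at the centre of its underside.
- capsule_b: Loose green coffee capsule lying in the tray, 56 mm across, 30 mm high; origin at the centre of its underside.
- capsule_c: Loose gold coffee capsule lying in the tray, 56 mm across, 30 mm high; origin at the centre of its underside.
- salt_mill: Bystander: clear acrylic salt mill with white filling, 42 mm across, 114 mm high, upright right of the cupboard; origin under its centre.
- pepper_mill: Bystander: clear acrylic pepper mill with grey filling, 42 mm across, 114 mm high, upright right of the cupboard; origin under its centre. The two mills may change places.
- mug_grey: Bystander: mug, 82 mm across (119 with handle), 100 mm high, at the left in front of the sink; origin under the middle of its outline with handle.
- kitchen_timer: Bystander: round kitchen timer, 61 mm across, 54 mm high, at the right front; origin under its centre.
Things that resemble listed ones, but are neither listed nor needed, are in the scene too. What is shaped like the capsule_c but blue is not meant.

How it is judged:
By the outcome, as a careful person would: the job done as asked, in the order asked, and still so for the second after the job is handed in, with the robot touching nothing.
It also fails if it takes over 56 s, if anything falls off the work surface, if the arm or the gripper's body presses on something with over 40 N, if the wrist force passes 120 N, or if a joint passes its speed limit or range.

ROBOT

A 6-joint arm with a two-finger parallel gripper is mounted at the origin on a cart in front of the work surface, level with it; the furniture and walls round the work are solid. World frame = base frame: x ahead of the robot, y to its left, z up, the work surface at z = 0. Lengths are in m, angles in rad, forces in N, time in s.
With the tool pointing down it reaches from about 0.425 to 0.95 m from the base axis. Payload 3.5 kg.
Tool frame: the origin (TCP) lies on the centre line of the jaws, within the pads' length; the fingertips stand 11 mm ahead of it and the grasp point (between the pads) lies 8 mm behind it; z points along the fingers, y is the line along which they close (so a half turn about z gives the same grasp; the last joint's range is limited). The gripper opens to 85 mm and grips with 20 to 120 N. Pads are 22 mm wide; open, the fingers measure 114 mm over their backs; the gripper's body (76 mm by 85 mm) begins 54 mm behind the grasp point. The pads swing forward as they close: fully open they stand 13 mm farther back than shut.
Start: joints at [1.013, 0.286, 1.577, -0, 1.279, -0.15], TCP at [0.268, 0.62, 0.216] pointing down, gripper open.
Joint ranges: [-2.77, 2.77], [-0.9, 2.22], [0.21, 2.48], [-1.53, 4.67], [0.24, 2.81], [-2.84, 2.84]. Speed limits (rad/s): [2.79, 2.79, 3.14, 3.14, 3.14, 3.14].

INTERFACE

Orientations are given as a unit quaternion [x, y, z, w].
In Python, from plant import ctrl gives the robot as it stands.
- The arm moves only by the tool step_arm, never from a script. Its argument "motion" is a list of rows, each an object with "offset": the shift along the tool's x, y, z in m, a list of three; "twist": the turn about the tool's z in degrees. A call has 1 to 12 rows; each row is the pose to reach, as a shift and turn from the pose commanded when the call began, along the tool's axes at that moment; what a row does not reach only later rows make up. A row lasts 1/10 s, in which the tool goes at most 50 mm and 8.59 degrees, less where a joint would pass 70% of its speed; a pose out of reach is approached as far as the arm can. A call with a gripper value outside its range is refused whole. "gripper" is the finger opening in m, from 0 to 0.0854, set as the call begins (left out, the last holds). The fingers move at their own pace and stop on an object; "grip_force" is the grip in N (left out, the last holds). Time passes only in rows, so rows that repeat a pose let the fingers close. It gives the time, the measured TCP pose, the force, the opening and the grip force at its end, in the units of the state.
- ctrl.get_state(): the state, without advancing time (a new reading comes with each control period).
- ctrl.read_camera(name): name is "scene" or "side" or "wrist"; returns the picture (384x512x3 uint8, blue, green, red); there is no depth.
- ctrl.calibration(name): a dict with "fx", "fy", "cx", "cy" (pixels), "cam_to_world" (4x4, takes a point from camera to world coordinates). Camera axes: x right, y up, looking along -z (the intrinsics and any distortion apply to the point x, -y, -z); pixel columns grow to the right and rows downward; lengths in m; the calibration is good to about 2 mm. A picture is of the moment at which its call begins: read the wrist's pose just before it. calibration takes no time and is no camera call; for the wrist camera it gives the pose at the moment of the call.
- ctrl.sign_off(): hands the job in; it is judged then, once.
The state is a dict: "time": time; "qpos": joint angles; "dq": joint speeds; "joint_efforts": joint torques, N m; "eef_pos": TCP position; "tcp_rot": TCP orientation; "contact_force": force on the tool from outside, world axes, zero at the start; "wrist_torque": the same for the moment, N m; "opening": opening from 0.0 (shut) to 1.0 (fully open); "finger_force": force on a finger pad.
Only numpy, scipy, OpenCV 4.12 (cv2) and the standard library are available. Lean on these libraries where they do the work, as an engineer would, in place of code of your own. Each camera call takes 0.05 s, during which the arm holds its last target. There are 200 camera calls.

## Working session

There is one attempt and no reset: what is moved stays moved. The work goes in short steps, Python scripts to look and compute and a tool call to move; the robot and the scene stay as the last step left them, time stands still between calls to the robot, and variables do not carry over. Pictures are saved under pics/ and viewed, at most 10 in all, crops included, and the job is handed in when it is done.

Besides the shell and the picture viewer there is one more tool, called after ">>>" by a JSON object that holds its "method" and its "body". step_arm: Moves the arm, as the interface text tells. Its arguments: {"type":"object","properties":{"motion":{"type":"array"},"gripper":{"type":"number"},"grip_force":{"type":"number"}},"required":["motion"]}

```bash
mkdir -p pics
cat > h.py <<'E'
import numpy as np,cv2
from plant import ctrl
def ray(name,u,v,z):
    c=ctrl.calibration(name);M=np.array(c["cam_to_world"])
    d=M[:3,:3]@np.array([(u-c["cx"])/c["fx"],-(v-c["cy"])/c["fy"],-1]);o=M[:3,3]
    return o+d*(z-o[2])/d[2]
def pix(name,p):
    c=ctrl.calibration(name);M=np.array(c["cam_to_world"])
    q=M[:3,:3].T@(np.array(p)-M[:3,3]);return c["cx"]+c["fx"]*q[0]/-q[2],c["cy"]+c["fy"]*q[1]/q[2]
E
python3 - <<'E'
from h import *
for n in("scene","side"):
    im=ctrl.read_camera(n);cv2.imwrite(f"pics/{n}0.png",cv2.resize(im,(800,600),interpolation=cv2.INTER_CUBIC));cv2.imwrite(f"{n}_raw.png",im)
    c=ctrl.calibration(n);print({k:(np.round(v,3).tolist()) for k,v in c.items()})
s=ctrl.get_state();print(s["time"],s["eef_pos"],s["tcp_rot"],s["contact_force"])
E
```

```text
{'fx': 362.888, 'fy': 362.888, 'cx': 249.182, 'cy': 190.715, 'cam_to_world': [[0.397, 0.622, -0.675, -0.189], [-0.918, 0.258, -0.303, -0.269], [-0.014, 0.74, 0.673, 0.727], [0.0, 0.0, 0.0, 1.0]]}
{'fx': 464.451, 'fy': 464.451, 'cx': 260.959, 'cy': 195.775, 'cam_to_world': [[-0.997, -0.048, 0.058, 0.588], [0.075, -0.568, 0.819, 1.041], [-0.007, 0.821, 0.57, 0.752], [0.0, 0.0, 0.0, 1.0]]}
0.1 [0.26730589 0.61911728 0.21484786] [ 2.02460085e-01  9.79289900e-01 -1.03315572e-03 -3.71007814e-04] [ 0.5913952  -0.13595285 -0.12423903]
```

View pics/scene0.png

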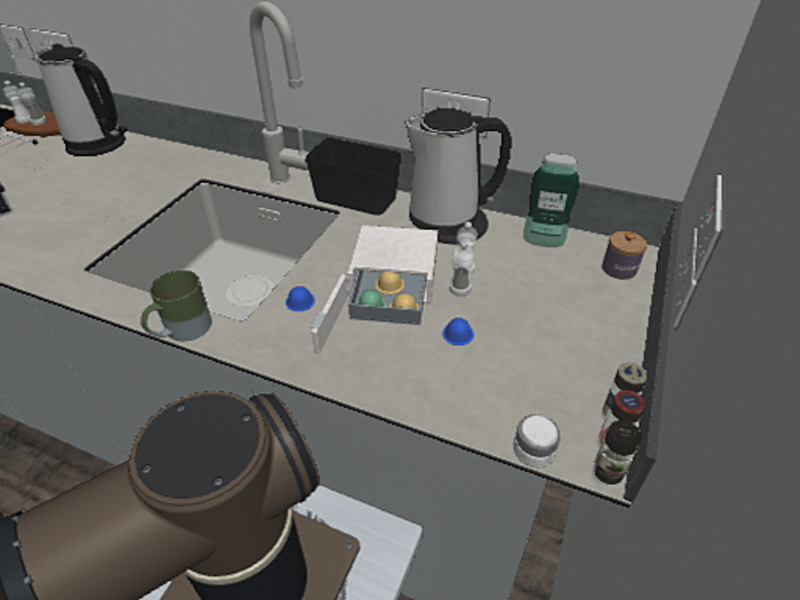

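View pics/side0.png

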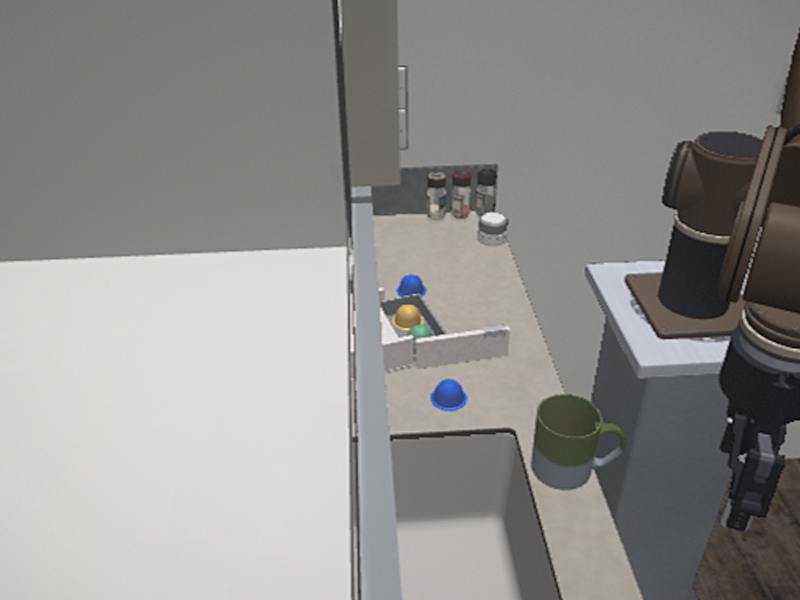

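The scene view shows the cupboard at about (395,255), with the tray and three capsules sticking out at about (388,297). The door is open at (330,315). There are blue decoy capsules at (300,298) and (458,330), the mills at (463,260), the mug at (182,305) and the timer at (537,438). Next I'll enlarge the cupboard.

Run:
```python
import cv2
im=cv2.imread("scene_raw.png");cv2.imwrite("pics/c1.png",cv2.resize(im[135:235,190:310],None,fx=6,fy=6,interpolation=cv2.INTER_CUBIC))
```

```text
(no output)
```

View pics/c1.png

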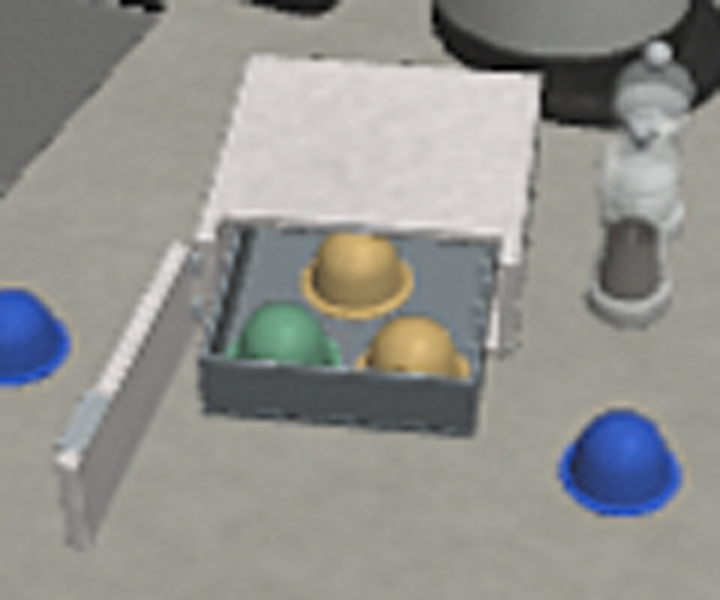

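In the crop, the roof's back corners are at (248,55) and (541,72). The tray's front top corners are at (203,360) and (483,375), with its bottom corners at (207,412) and (473,435). The door's top edge runs from (180,243) to (68,458). Capsules: gold at the back, green front left, gold front right, all in the tray. Both blue ones lie outside it, so they are decoys.

Run:
```python
from h import *
P=dict(roofBL=(248,55,.06),roofBR=(541,72,.06),trayTL=(203,360,.041),trayTR=(483,375,.041),trayBL=(207,412,.005),trayBR=(473,435,.005),doorTipOut=(58,455,.059),doorTipIn=(78,462,.059),doorHingeOut=(178,243,.059),doorBot=(80,547,.003),roofFL=(200,238,.06),roofFR=(522,262,.06),wallRB=(500,355,0),blueL=(15,375,0),blueR=(620,500,0),mill=(628,310,0))
for k,(x,y,z) in P.items(): print(k,np.round(ray("scene",190+x/6-.4,135+y/6-.4,z),4))
for k,(u,v,z) in dict(mug=(182,330,0),timer=(537,455,0)).items(): print(k,np.round(ray("scene",u*.64,v*.64,z),3))
s=ctrl.get_state()
from scipy.spatial.transform import Rotation as R
print(R.from_quat(s["tcp_rot"]).as_matrix().round(3).tolist())
M=np.array(ctrl.calibration("wrist")["cam_to_world"]);print(M.round(3).tolist())
```

```text
roofBL [0.6622 0.1733 0.06  ]
roofBR [0.7065 0.0241 0.06  ]
trayTL [0.4572 0.0994 0.041 ]
trayTR [ 0.4974 -0.024   0.041 ]
trayBL [0.4592 0.1008 0.005 ]
trayBR [ 0.4933 -0.0215  0.005 ]
doorTipOut [0.3621 0.1207 0.059 ]
doorTipIn [0.3617 0.1107 0.059 ]
doorHingeOut [0.5096 0.1376 0.059 ]
doorBot [0.3614 0.1159 0.003 ]
roofFL [0.5159 0.1289 0.06  ]
roofFR [ 0.5581 -0.0199  0.06  ]
wallRB [ 0.555  -0.0119  0.    ]
blueL [0.4509 0.2016 0.    ]
blueR [ 0.4846 -0.097   0.    ]
mill [ 0.6107 -0.0594  0.    ]
mug [0.318 0.37  0.   ]
timer [ 0.311 -0.275  0.   ]
[[-0.918, 0.397, -0.001], [0.397, 0.918, -0.002], [0.0, -0.002, -1.0]]
[[0.397, -0.883, -0.249, 0.204], [0.918, 0.382, 0.11, 0.647], [-0.002, -0.272, 0.962, 0.371], [0.0, 0.0, 0.0, 1.0]]
```

Cupboard: yaw is about 16.5° and its origin is about (0.607, 0.076). The tray sticks out about 60 mm and the door is open about 1.74 rad. I'll move to a spot above and in front of the tray, passing over the mug.

>>> {"method": "step_arm", "body": {"motion": [{"offset":[-0.03,-0.023,0],"twist":-3},{"offset":[-0.065,-0.05,0],"twist":-6},{"offset":[-0.1,-0.076,0],"twist":-10},{"offset":[-0.135,-0.102,0],"twist":-13},{"offset":[-0.17,-0.128,0],"twist":-16},{"offset":[-0.205,-0.154,0],"twist":-20},{"offset":[-0.24,-0.18,0],"twist":-23},{"offset":[-0.262,-0.22,0],"twist":-26},{"offset":[-0.286,-0.26,0],"twist":-30},{"offset":[-0.31,-0.3,0],"twist":-33},{"offset":[-0.332,-0.34,0],"twist":-36},{"offset":[-0.354,-0.38,0],"twist":-40}], "gripper": 0.05}}

```text
time: 1.3
eef_pos: [0.4415, 0.1286, 0.2157]
tcp_rot: [-0.146, 0.989, -0.0, -0.0]
contact_force: [1.5, -0.5, 0.5]
opening: 0.586
finger_force: 0.0
```

Run:
```python
from h import *
s=ctrl.get_state();print(s["time"],s["eef_pos"],s["qpos"],s["opening"],s["contact_force"])
from scipy.spatial.transform import Rotation as R
m=R.from_quat(s["tcp_rot"]).as_matrix();print(m.round(3).tolist());print((m.T@(np.array([.45,.03,.2])-s["eef_pos"])).round(3))
```

```text
1.3 [0.44145006 0.1286484  0.21574162] [ 6.23620910e-02 -2.05543298e-01  2.08535490e+00 -5.38978312e-05
  1.26213037e+00 -1.80156624e+00] 0.5859049354180982 [ 1.46925957 -0.46509371  0.49562761]
[[-0.957, -0.289, -0.0], [-0.289, 0.957, -0.0], [0.0, 0.0, -1.0]]
[ 0.02  -0.097  0.016]
```

>>> {"method": "step_arm", "body": {"motion": [{"offset":[0.007,-0.033,0],"twist":0},{"offset":[0.014,-0.066,0],"twist":0},{"offset":[0.02,-0.097,0],"twist":0},{"offset":[0.02,-0.097,0],"twist":0},{"offset":[0.02,-0.097,0],"twist":0}]}}

```text
time: 1.8
eef_pos: [0.4503, 0.0314, 0.2157]
tcp_rot: [-0.144, 0.99, 0.0, -0.0]
contact_force: [0.2, 0.9, 0.2]
opening: 0.584
finger_force: 0.0
```

Run:
```python
from h import *
s=ctrl.get_state();c=ctrl.calibration("wrist")
im=ctrl.read_camera("wrist");cv2.imwrite("wr1.png",im);cv2.imwrite("pics/w1.png",cv2.resize(im,(800,600),interpolation=cv2.INTER_CUBIC))
import pickle;pickle.dump(c,open("c1.pkl","wb"))
print(s["eef_pos"],c)
O=np.array([.6067,.0757]);a=np.radians(16.5);X=np.array([np.cos(a),np.sin(a)]);Y=np.array([-X[1],X[0]])
for n,x,y,z in[("edgeR",-75,-78,60),("edgeL",-75,78,60),("roofFR",-53,-78,60),("roofFL",-53,78,60),("trayTL",-135,65,41),("trayTR",-135,-65,41)]:
    p=O+X*x/1e3+Y*y/1e3; print(n,p.round(3),np.round(np.array(pix("wrist",[*p,z/1e3]))*800/512))
```

```text
[0.45025329 0.03144479 0.2157244 ] {'fx': 276.3646514758744, 'fy': 276.3646514758744, 'cx': 252.7155409861359, 'cy': 189.1713466129218, 'cam_to_world': array([[-0.28375896, -0.92290674, -0.26023835,  0.38379063],
       [ 0.95889445, -0.27268036, -0.07852938,  0.01189958],
       [ 0.00151341, -0.27182452,  0.96234564,  0.3719511 ],
       [ 0.        ,  0.        ,  0.        ,  1.        ]])}
edgeR [ 0.557 -0.02 ] [292. 379.]
edgeL [0.513 0.129] [489. 379.]
roofFR [ 0.578 -0.014] [294. 403.]
roofFL [0.534 0.135] [487. 404.]
trayTL [0.459 0.1  ] [472. 299.]
trayTR [ 0.496 -0.025] [309. 299.]
```

View pics/w1.png

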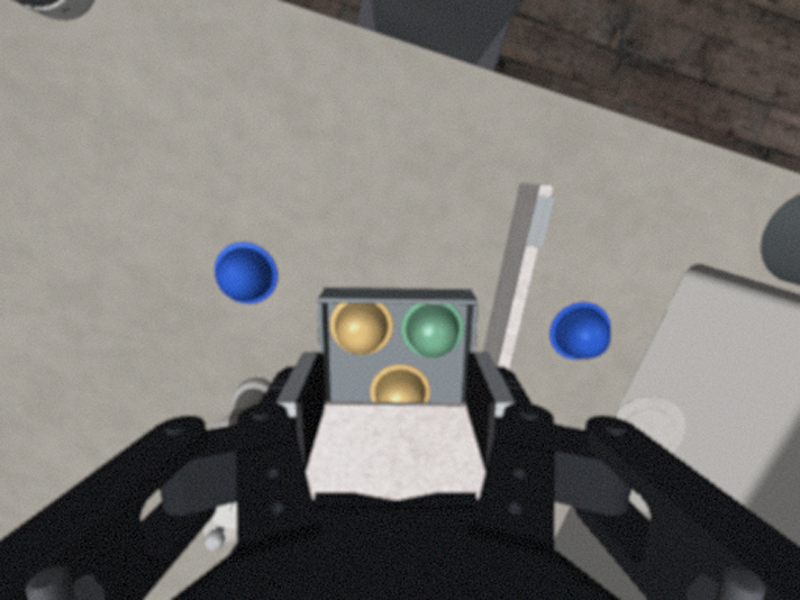

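The wrist view shows the tray front edge-on from (320,292) to (476,292). It is level in the image and centred on the tool axis at column about 395, so the tool is square to the tray and on its centre line. The door stands clear at (520–550,185). I'll lower the fingers in front of the tray.

>>> {"method": "step_arm", "body": {"motion": [{"offset":[0.004,0.002,0.03]},{"offset":[0.006,0.002,0.065]},{"offset":[0.006,0.002,0.1]},{"offset":[0.006,0.002,0.13]},{"offset":[0.006,0.002,0.155]},{"offset":[0.006,0.002,0.175]},{"offset":[0.006,0.002,0.188]},{"offset":[0.006,0.002,0.19]},{"offset":[0.006,0.002,0.19]}]}}

```text
invalid input at $.motion[0]: expected keys offset, twist
```

Run:
```python
from h import *
im=ctrl.read_camera("wrist");cv2.imwrite("pics/w2.png",cv2.resize(im,(640,480)))
im=ctrl.read_camera("scene");cv2.imwrite("s2.png",im);cv2.imwrite("pics/s2.png",np.vstack([cv2.resize(im[130:240,185:315],(640,540),interpolation=cv2.INTER_CUBIC)]))
```

```text
(no output)
```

View pics/s2.png

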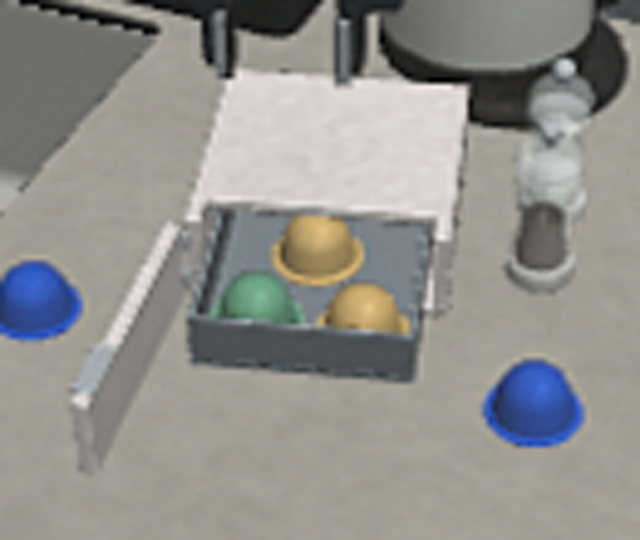

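The call was refused because the twist key was missing, so the view is unchanged: fingers still high at (220,40) and (345,50). Resending it.

>>> {"method": "step_arm", "body": {"motion": [{"offset":[0.004,0.002,0.03],"twist":0},{"offset":[0.006,0.002,0.065],"twist":0},{"offset":[0.006,0.002,0.1],"twist":0},{"offset":[0.006,0.002,0.13],"twist":0},{"offset":[0.006,0.002,0.155],"twist":0},{"offset":[0.006,0.002,0.175],"twist":0},{"offset":[0.006,0.002,0.188],"twist":0},{"offset":[0.006,0.002,0.19],"twist":0},{"offset":[0.006,0.002,0.19],"twist":0}]}}

```text
time: 2.85
eef_pos: [0.4441, 0.0327, 0.026]
tcp_rot: [-0.145, 0.989, 0.0, -0.0]
contact_force: [-0.3, 0.5, 0.4]
opening: 0.583
finger_force: 0.0
```

Run:
```python
from h import *
im=ctrl.read_camera("scene");cv2.imwrite("pics/s3.png",cv2.resize(im[130:240,185:315],(640,540),interpolation=cv2.INTER_CUBIC))
```

```text
(no output)
```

View pics/s3.png

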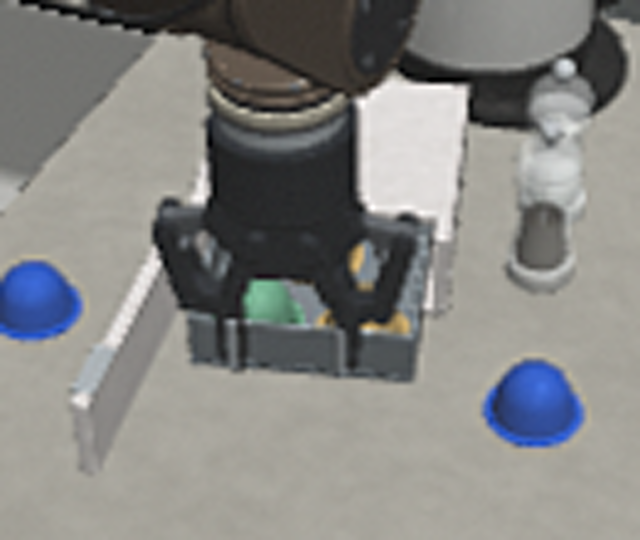

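The fingers straddle the front face at (230,340) and (350,345), just outside it, with the door clear. I'll start pushing gently.

>>> {"method": "step_arm", "body": {"motion": [{"offset":[-0.006,0,0],"twist":0},{"offset":[-0.012,0,0],"twist":0},{"offset":[-0.017,0,0],"twist":0},{"offset":[-0.021,0,0],"twist":0},{"offset":[-0.025,0,0],"twist":0},{"offset":[-0.029,0,0],"twist":0},{"offset":[-0.033,0,0],"twist":0},{"offset":[-0.037,0,0],"twist":0},{"offset":[-0.042,0,0],"twist":0},{"offset":[-0.047,0,0],"twist":0},{"offset":[-0.052,0,0],"twist":0},{"offset":[-0.057,0,0],"twist":0}]}}

```text
time: 4.1
eef_pos: [0.4992, 0.0484, 0.0261]
tcp_rot: [-0.145, 0.989, -0.0, -0.0]
contact_force: [-0.3, -0.2, 0.3]
opening: 0.586
finger_force: 0.0
```

>>> {"method": "step_arm", "body": {"motion": [{"offset":[-0.005,0,0],"twist":0},{"offset":[-0.01,0,0],"twist":0},{"offset":[-0.015,0,0],"twist":0},{"offset":[-0.019,0,0],"twist":0},{"offset":[-0.022,0,0],"twist":0},{"offset":[-0.024,0,0],"twist":0}]}}

```text
time: 4.7
eef_pos: [0.5221, 0.0552, 0.0261]
tcp_rot: [-0.145, 0.989, 0.0, -0.0]
contact_force: [-0.2, 0.4, 0.6]
opening: 0.582
finger_force: 0.0
```

>>> {"method": "step_arm", "body": {"motion": [{"offset":[-0.002,0,0],"twist":0},{"offset":[-0.003,0,0],"twist":0},{"offset":[-0.004,0,0],"twist":0}]}}

```text
time: 5.0
eef_pos: [0.5256, 0.0563, 0.0261]
tcp_rot: [-0.145, 0.989, -0.0, -0.0]
contact_force: [-0.3, -0.4, 0.3]
opening: 0.589
finger_force: 0.0
```

Run:
```python
from h import *
print(ctrl.get_state()["contact_force"])
im=ctrl.read_camera("scene");a=cv2.resize(im[140:220,205:295],(540,480),interpolation=cv2.INTER_CUBIC)
cv2.imwrite("pics/s4.png",a)
```

```text
[-0.29795245 -0.4002554   0.27825971]
```

View pics/s4.png

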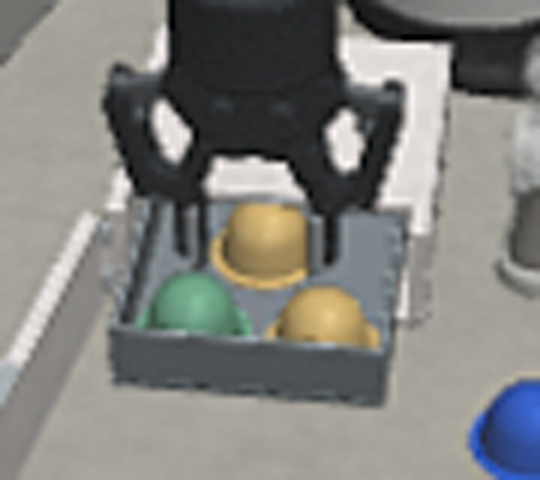

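The picture shows the fingertips at (190,250) and (330,262), over the tray. The tray and capsules have not moved, so the fingers passed above the rim. I'll work out the true tip height.

Run:
```python
from h import *
from scipy.spatial.transform import Rotation as R
s=ctrl.get_state();m=R.from_quat(s["tcp_rot"]).as_matrix();p=s["eef_pos"];print(p,s["qpos"])
for tx in(-.011,.011):
  for ty in(-.030,.030):
    for tz in(-.03,-.01,.01):
        u,v=pix("scene",p+m@np.array([tx,ty,tz]));print(tx,ty,tz,round((u-205)*6),round((v-140)*6))
M=np.array(ctrl.calibration("wrist")["cam_to_world"]);print((m.T@(M[:3,3]-p)).round(4))
```

```text
[0.52579984 0.05631389 0.02615916] [-8.52910896e-02  2.11176466e-01  2.05545724e+00  4.32354451e-06
  8.74824865e-01 -1.94643163e+00]
-0.011 -0.03 -0.03 320 226
-0.011 -0.03 -0.01 320 258
-0.011 -0.03 0.01 320 289
-0.011 0.03 -0.03 195 218
-0.011 0.03 -0.01 197 249
-0.011 0.03 0.01 198 280
0.011 -0.03 -0.03 315 256
0.011 -0.03 -0.01 315 288
0.011 -0.03 0.01 315 319
0.011 0.03 -0.03 189 248
0.011 0.03 -0.01 190 279
0.011 0.03 0.01 192 310
[ 0.0694  0.0003 -0.1562]
```

Run:
```python
from h import *
from scipy.spatial.transform import Rotation as R
def fit(p,q,pts,lab):
    m=R.from_quat(q).as_matrix()
    for (u,v) in pts:
        for tx in(-.011,0,.011):
            # solve ty,tz
            from scipy.optimize import fsolve
            f=lambda w:np.array(pix("scene",np.array(p)+m@np.array([tx,w[0],w[1]])))-[u,v]
            print(lab,tx,np.round(fsolve(f,[0,0]),4))
k=130/640
fit([.4503,.0314,.2157],[-.144,.99,0,0],[(185+222*k,130+75*k),(185+342*k,130+80*k)],"high")
fit([.4441,.0327,.026],[-.145,.989,0,0],[(185+235*k,130+368*k),(185+352*k,130+370*k)],"low")
fit([.5258,.0563,.0262],[-.145,.989,0,0],[(205+190/6,140+258/6),(205+330/6,140+264/6)],"now")
im=ctrl.read_camera("side");cv2.imwrite("pics/sd1.png",cv2.resize(im[160:260,230:350],(720,600),interpolation=cv2.INTER_CUBIC))
s=ctrl.get_state();print(s["opening"])
```

```text
high -0.011 [ 0.033  -0.0045]
high 0 [ 0.0309 -0.0124]
high 0.011 [ 0.0287 -0.0202]
high -0.011 [-0.0261 -0.0057]
high 0 [-0.0273 -0.0135]
high 0.011 [-0.0286 -0.0214]
low -0.011 [0.0316 0.0015]
low 0 [ 0.0294 -0.0095]
low 0.011 [ 0.0272 -0.0205]
low -0.011 [-0.0344 -0.0036]
low 0 [-0.0356 -0.0145]
low 0.011 [-0.0367 -0.0254]
now -0.011 [ 0.0335 -0.0042]
now 0 [ 0.0315 -0.0139]
now 0.011 [ 0.0296 -0.0236]
now -0.011 [-0.035  -0.0064]
now 0 [-0.036 -0.016]
now 0.011 [-0.037  -0.0257]
0.5859744266298917
```

View pics/sd1.png

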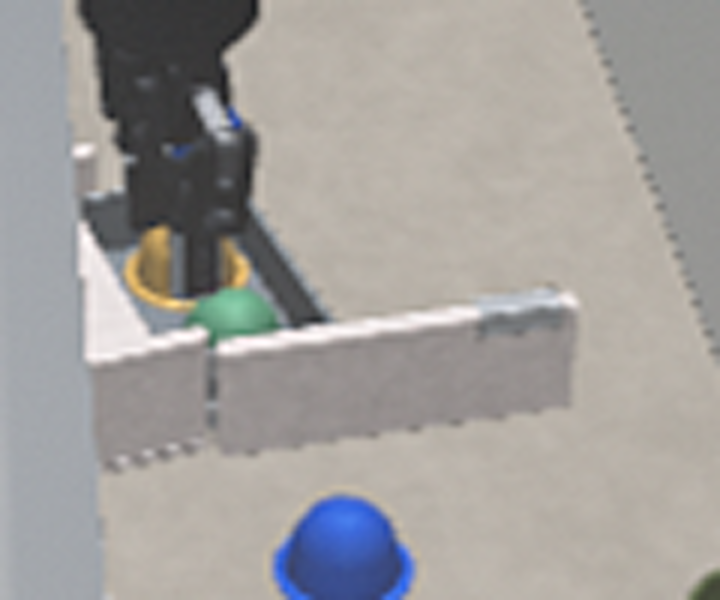

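The side view shows the left fingertip at (200,293), hovering in front of the back gold capsule. I'll triangulate it.

Run:
```python
from h import *
from scipy.optimize import least_squares
from scipy.spatial.transform import Rotation as R
s=ctrl.get_state();m=R.from_quat(s["tcp_rot"]).as_matrix()
for sv in(258,264):
    f=lambda p:np.r_[np.array(pix("scene",p))-[205+190/6,140+sv/6],np.array(pix("side",p))-[230+200/6,160+293/6]]
    r=least_squares(f,[.52,.08,.03]);print(r.x.round(4),r.fun.round(2),(m.T@(r.x-s["eef_pos"])).round(4))
```

```text
[0.5144 0.0844 0.0438] [ 0.28 -0.29  0.28  0.23] [ 0.0028  0.0301 -0.0177]
[0.5136 0.0832 0.0422] [ 0.55 -0.58  0.55  0.46] [ 0.0039  0.0292 -0.016 ]
```

The tips sit at z ≈ 0.043, about 17 mm behind the reported TCP, so they only just cleared the 41 mm rim. I'll raise, back out, and come down 25 mm lower than before.

>>> {"method": "step_arm", "body": {"motion": [{"offset":[0,0,-0.012],"twist":0},{"offset":[0,0,-0.025],"twist":0},{"offset":[0.015,0,-0.025],"twist":0},{"offset":[0.035,0,-0.025],"twist":0},{"offset":[0.055,0,-0.025],"twist":0},{"offset":[0.072,0,-0.025],"twist":0},{"offset":[0.084,0,-0.025],"twist":0},{"offset":[0.084,0,-0.025],"twist":0},{"offset":[0.084,0,-0.01],"twist":0},{"offset":[0.084,0,0.005],"twist":0},{"offset":[0.084,0,0.013],"twist":0},{"offset":[0.084,0,0.017],"twist":0}]}}

```text
time: 6.3
eef_pos: [0.4454, 0.0323, 0.0087]
tcp_rot: [-0.145, 0.989, 0.0, -0.0]
contact_force: [-0.2, 0.8, 0.4]
opening: 0.589
finger_force: 0.0
```

>>> {"method": "step_arm", "body": {"motion": [{"offset":[0,0,0.003],"twist":0},{"offset":[0,0,0.006],"twist":0},{"offset":[0,0,0.008],"twist":0},{"offset":[0,0,0.008],"twist":0}]}}

```text
time: 6.7
eef_pos: [0.4452, 0.0322, 0.0011]
tcp_rot: [-0.145, 0.989, 0.0, 0.0]
contact_force: [-0.4, -0.6, 0.9]
opening: 0.582
finger_force: 0.0
```

Tips are now at about 18 mm with no contact. Pushing.

>>> {"method": "step_arm", "body": {"motion": [{"offset":[-0.006,0,0],"twist":0},{"offset":[-0.012,0,0],"twist":0},{"offset":[-0.017,0,0],"twist":0},{"offset":[-0.021,0,0],"twist":0},{"offset":[-0.025,0,0],"twist":0},{"offset":[-0.029,0,0],"twist":0},{"offset":[-0.033,0,0],"twist":0},{"offset":[-0.037,0,0],"twist":0}]}}

```text
time: 7.5
eef_pos: [0.4807, 0.043, 0.001]
tcp_rot: [-0.145, 0.989, 0.0, -0.0]
contact_force: [-1.3, -0.4, 0.8]
opening: 0.584
finger_force: 0.8
```

Run:
```python
from h import *
print(ctrl.get_state()["contact_force"])
im=ctrl.read_camera("scene");cv2.imwrite("s5.png",im)
a=cv2.imread("scene_raw.png")
for i in(a,im):
    d=cv2.cvtColor(i,cv2.COLOR_BGR2HSV)
    for lo,hi in(((12,80,80),(30,255,255)),((65,80,60),(90,255,255))):
        m=cv2.inRange(d,lo,hi)[140:220,205:295];ys,xs=np.nonzero(m);print(len(xs),xs.mean().round(1),ys.mean().round(1),ys.max())
```

```text
[-1.34892938 -0.42634169  0.80052274]
319 47.6 45.1 57
88 32.5 50.5 55
24 53.4 48.3 53
44 36.4 48.2 51
```

Contact at about 1.3 N and the tray is moving. Continuing.

>>> {"method": "step_arm", "body": {"motion": [{"offset":[-0.004,0,0],"twist":0},{"offset":[-0.008,0,0],"twist":0},{"offset":[-0.012,0,0],"twist":0},{"offset":[-0.016,0,0],"twist":0},{"offset":[-0.02,0,0],"twist":0},{"offset":[-0.024,0,0],"twist":0},{"offset":[-0.028,0,0],"twist":0},{"offset":[-0.032,0,0],"twist":0},{"offset":[-0.036,0,0],"twist":0},{"offset":[-0.039,0,0],"twist":0},{"offset":[-0.041,0,0],"twist":0},{"offset":[-0.042,0,0],"twist":0}]}}

```text
time: 8.75
eef_pos: [0.521, 0.0549, 0.0012]
tcp_rot: [-0.145, 0.989, -0.0, -0.0]
contact_force: [-1.7, -0.6, 0.8]
opening: 0.587
finger_force: 1.0
```

>>> {"method": "step_arm", "body": {"motion": [{"offset":[-0.001,0,0],"twist":0},{"offset":[-0.002,0,0],"twist":0},{"offset":[-0.003,0,0],"twist":0},{"offset":[-0.004,0,0],"twist":0}]}}

```text
time: 9.15
eef_pos: [0.5247, 0.056, 0.0012]
tcp_rot: [-0.145, 0.989, -0.0, -0.0]
contact_force: [-1.6, -0.6, 1.7]
opening: 0.588
finger_force: 1.1
```

>>> {"method": "step_arm", "body": {"motion": [{"offset":[-0.001,0,0],"twist":0},{"offset":[-0.002,0,0],"twist":0},{"offset":[-0.003,0,0],"twist":0}]}}

```text
time: 9.45
eef_pos: [0.5277, 0.0569, 0.0012]
tcp_rot: [-0.145, 0.989, 0.0, 0.0]
contact_force: [-2.7, -0.7, 1.7]
opening: 0.586
finger_force: 1.1
```

>>> {"method": "step_arm", "body": {"motion": [{"offset":[-0.001,0,0],"twist":0},{"offset":[-0.002,0,0],"twist":0}]}}

```text
time: 9.65
eef_pos: [0.5295, 0.0574, 0.0011]
tcp_rot: [-0.145, 0.989, -0.0, -0.0]
contact_force: [-2.3, 0.5, 1.9]
opening: 0.587
finger_force: 1.2
```

>>> {"method": "step_arm", "body": {"motion": [{"offset":[-0.001,0,0],"twist":0},{"offset":[-0.002,0,0],"twist":0}]}}

```text
time: 9.85
eef_pos: [0.5309, 0.0579, 0.0011]
tcp_rot: [-0.145, 0.989, -0.0, -0.001]
contact_force: [-5.2, -2.9, 4.0]
opening: 0.582
finger_force: 3.2
```

>>> {"method": "step_arm", "body": {"motion": [{"offset":[-0.001,0,0],"twist":0},{"offset":[-0.002,0,0],"twist":0}]}}

```text
time: 10.05
eef_pos: [0.5307, 0.058, 0.0008]
tcp_rot: [-0.145, 0.989, -0.0, -0.004]
contact_force: [-10.9, -3.9, 9.9]
opening: 0.588
finger_force: 6.1
```

The tray has stopped: position stalled and force rose, at the expected TCP x of -0.078. I'll back off, rise and shut the fingers, then check.

>>> {"method": "step_arm", "body": {"motion": [{"offset":[0.006,0,0],"twist":0},{"offset":[0.015,0,0],"twist":0},{"offset":[0.028,0,0],"twist":0},{"offset":[0.04,0,0],"twist":0},{"offset":[0.045,0,-0.02],"twist":0},{"offset":[0.045,0,-0.05],"twist":0},{"offset":[0.045,0,-0.08],"twist":0},{"offset":[0.045,0,-0.11],"twist":0},{"offset":[0.045,0,-0.14],"twist":0},{"offset":[0.045,0,-0.15],"twist":0}]}}

```text
time: 11.05
eef_pos: [0.4921, 0.0455, 0.1547]
tcp_rot: [-0.145, 0.989, -0.001, 0.004]
contact_force: [1.4, 0.1, 0.6]
opening: 0.584
finger_force: 0.0
```

>>> {"method": "step_arm", "body": {"motion": [{"offset":[0,0.025,0],"twist":0},{"offset":[0,0.055,0],"twist":0},{"offset":[0,0.085,0],"twist":0},{"offset":[0,0.1,0],"twist":0},{"offset":[0,0.11,0],"twist":0},{"offset":[0,0.11,0],"twist":0}], "gripper": 0.0, "grip_force": 20}}

```text
time: 11.65
eef_pos: [0.4579, 0.1517, 0.1502]
tcp_rot: [-0.145, 0.989, 0.0, -0.001]
contact_force: [0.0, -0.0, -0.2]
opening: -0.0
finger_force: 0.0
```

Run:
```python
from h import *
from scipy.spatial.transform import Rotation as R
s=ctrl.get_state();m=R.from_quat(s["tcp_rot"]).as_matrix()
print(s["time"],s["eef_pos"],s["opening"],s["contact_force"],(m.T@(np.array([.473,.156,.1])-s["eef_pos"])).round(3))
im=ctrl.read_camera("scene");cv2.imwrite("s6.png",im);cv2.imwrite("pics/s6.png",cv2.resize(im[130:240,185:315],(780,600),interpolation=cv2.INTER_CUBIC))
```

```text
11.65 [0.45786407 0.15172537 0.15019056] -3.238447167877243e-05 [ 0.03585043 -0.03411379 -0.16620362] [-0.016 -0.     0.05 ]
```

View pics/s6.png

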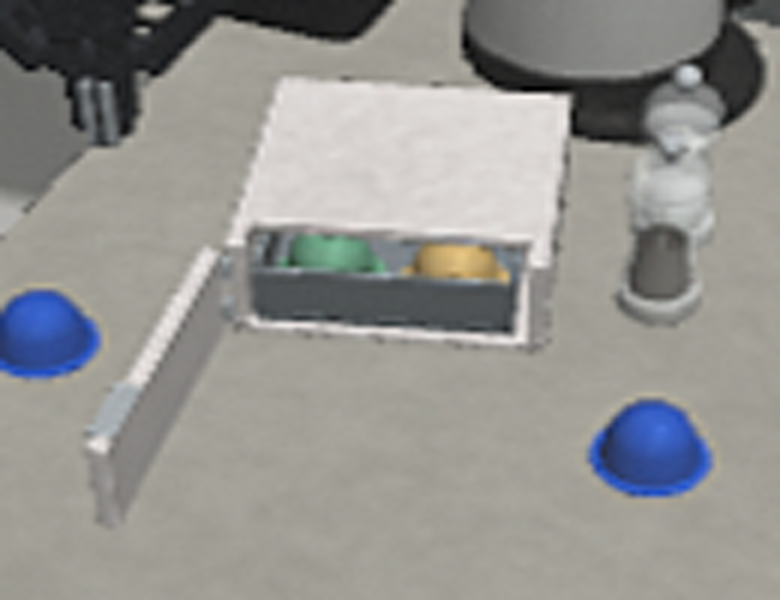

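The tray is in: its front bottom edge runs from (252,318) to (516,332), behind the white floor lip, with the green and gold capsules still in it. The door is unmoved. The shut fingertips are at (105,142). Checking the depth and the new tip height.

Run:
```python
from h import *
from scipy.optimize import fsolve
from scipy.spatial.transform import Rotation as R
O=np.array([.6067,.0757]);a=np.radians(16.5);X=np.array([np.cos(a),np.sin(a)]);Y=np.array([-X[1],X[0]])
kx=130/780;ky=110/600
def P(n,x,y,z):
    p=ray("scene",185+x*kx-.4,130+y*ky-.4,z);d=p[:2]-O;print(n,p.round(4),"cup",np.round([d@X,d@Y],4))
P("tL",252,318,.005);P("tR",516,332,.005);P("tTL",252,272,.041);P("tTR",517,284,.041)
P("lipR",540,347,0);P("lipL",245,325,0);P("rBL",283,80,.06);P("rBR",572,95,.06);P("blueL",45,355,0);P("doorTop",90,438,.059)
s=ctrl.get_state();m=R.from_quat(s["tcp_rot"]).as_matrix();p=s["eef_pos"]
for tx in(0,.011):
    print(tx,fsolve(lambda w:np.array(pix("scene",p+m@np.array([tx,w[0],w[1]])))-[185+105*kx,130+142*ky],[0,0]).round(4))
```

```text
tL [0.5211 0.1231 0.005 ] cup [-0.0686  0.0698]
tR [ 0.5607 -0.0022  0.005 ] cup [-0.0663 -0.0617]
tTL [0.5188 0.1197 0.041 ] cup [-0.0718  0.0672]
tTR [ 0.5588 -0.0025  0.041 ] cup [-0.0682 -0.0614]
lipR [ 0.5591 -0.0156  0.    ] cup [-0.0715 -0.074 ]
lipL [0.5195 0.1265 0.    ] cup [-0.0692  0.0735]
rBL [0.6607 0.1696 0.06  ] cup [0.0784 0.0747]
rBR [0.7045 0.0229 0.06  ] cup [ 0.0788 -0.0784]
blueL [0.4599 0.2069 0.    ] cup [-0.1035  0.1674]
doorTop [0.3642 0.1209 0.059 ] cup [-0.2197  0.1122]
0 [ 0.0015 -0.0084]
0.011 [-0.0017 -0.0168]
```

Near the limit of resolution, the tray's left side seems to be out about 2–3 mm more than its right. A single shut fingertip will square it, so I'll push on the left part of the front first.

>>> {"method": "step_arm", "body": {"motion": [{"offset":[0,-0.03,0],"twist":0},{"offset":[0,-0.06,0],"twist":0},{"offset":[0,-0.08,0],"twist":0},{"offset":[-0.005,-0.08,0.02],"twist":0},{"offset":[-0.008,-0.08,0.05],"twist":0},{"offset":[-0.008,-0.08,0.085],"twist":0},{"offset":[-0.008,-0.08,0.115],"twist":0},{"offset":[-0.008,-0.08,0.132],"twist":0},{"offset":[-0.008,-0.08,0.136],"twist":0},{"offset":[-0.008,-0.08,0.136],"twist":0}]}}

```text
time: 12.7
eef_pos: [0.4891, 0.076, 0.0146]
tcp_rot: [-0.144, 0.99, 0.0, -0.001]
contact_force: [-0.1, -1.2, -0.2]
opening: 0.004
finger_force: 0.0
```

>>> {"method": "step_arm", "body": {"motion": [{"offset":[-0.006,0,0],"twist":0},{"offset":[-0.012,0,0],"twist":0},{"offset":[-0.018,0,0],"twist":0},{"offset":[-0.022,0,0],"twist":0},{"offset":[-0.024,0,0],"twist":0},{"offset":[-0.026,0,0],"twist":0}]}}

```text
time: 13.3
eef_pos: [0.5144, 0.0843, 0.0152]
tcp_rot: [-0.145, 0.989, -0.0, 0.0]
contact_force: [-0.3, 1.1, -1.2]
opening: -0.003
finger_force: 0.0
```

>>> {"method": "step_arm", "body": {"motion": [{"offset":[-0.0015,0,0],"twist":0},{"offset":[-0.003,0,0],"twist":0},{"offset":[-0.0045,0,0],"twist":0},{"offset":[-0.006,0,0],"twist":0}]}}

```text
time: 13.7
eef_pos: [0.52, 0.0859, 0.0151]
tcp_rot: [-0.145, 0.989, 0.0, -0.0]
contact_force: [0.1, 0.6, 0.1]
opening: 0.002
finger_force: 0.0
```

>>> {"method": "step_arm", "body": {"motion": [{"offset":[-0.001,0,0],"twist":0},{"offset":[-0.002,0,0],"twist":0}]}}

```text
time: 13.9
eef_pos: [0.5219, 0.0865, 0.0151]
tcp_rot: [-0.145, 0.989, -0.0, -0.0]
contact_force: [0.4, 0.2, -0.1]
opening: -0.0
finger_force: 0.0
```

>>> {"method": "step_arm", "body": {"motion": [{"offset":[-0.001,0,0],"twist":0},{"offset":[-0.002,0,0],"twist":0}]}}

```text
time: 14.1
eef_pos: [0.5225, 0.0869, 0.0149]
tcp_rot: [-0.145, 0.989, 0.0, -0.002]
contact_force: [-5.5, -1.4, 4.0]
opening: 0.001
finger_force: 2.6
```

>>> {"method": "step_arm", "body": {"motion": [{"offset":[-0.001,0,0],"twist":0},{"offset":[-0.002,0,0],"twist":0}]}}

```text
time: 14.3
eef_pos: [0.523, 0.0876, 0.0146]
tcp_rot: [-0.145, 0.989, 0.0, -0.004]
contact_force: [-9.2, -1.8, 6.5]
opening: -0.003
finger_force: 4.3
```

The left side is firm at the same depth. Checking the right side the same way.

>>> {"method": "step_arm", "body": {"motion": [{"offset":[0.006,0,0],"twist":0},{"offset":[0.014,0,0],"twist":0},{"offset":[0.014,-0.02,0],"twist":0},{"offset":[0.014,-0.045,0],"twist":0},{"offset":[0.014,-0.065,0],"twist":0},{"offset":[0.014,-0.07,0],"twist":0},{"offset":[0.01,-0.07,0],"twist":0},{"offset":[0.007,-0.07,0],"twist":0},{"offset":[0.005,-0.07,0],"twist":0},{"offset":[0.003,-0.07,0],"twist":0}]}}

```text
time: 15.3
eef_pos: [0.5424, 0.0205, 0.015]
tcp_rot: [-0.145, 0.989, 0.0, -0.001]
contact_force: [-4.5, -1.5, 2.5]
opening: 0.005
finger_force: 2.4
```

>>> {"method": "step_arm", "body": {"motion": [{"offset":[-0.001,0,0],"twist":0},{"offset":[-0.002,0,0],"twist":0}]}}

```text
time: 15.5
eef_pos: [0.5423, 0.0204, 0.0148]
tcp_rot: [-0.145, 0.989, 0.0, -0.004]
contact_force: [-9.6, -3.1, 7.3]
opening: 0.001
finger_force: 4.9
```

>>> {"method": "step_arm", "body": {"motion": [{"offset":[-0.001,0,0],"twist":0}]}}

```text
time: 15.6
eef_pos: [0.5422, 0.0204, 0.0148]
tcp_rot: [-0.146, 0.989, 0.0, -0.005]
contact_force: [-12.1, -4.2, 10.0]
opening: 0.002
finger_force: 6.4
```

Right side stops at the same depth, so the tray is home and square. Now I'll back off, rise, go over to the outer side of the door and come down between the door and the blue capsule.

>>> {"method": "step_arm", "body": {"motion": [{"offset":[0.008,0,0],"twist":0},{"offset":[0.02,0,0],"twist":0},{"offset":[0.033,0,0],"twist":0},{"offset":[0.035,0,-0.02],"twist":0},{"offset":[0.035,0,-0.055],"twist":0},{"offset":[0.035,0,-0.09],"twist":0},{"offset":[0.035,0,-0.12],"twist":0},{"offset":[0.033,0.03,-0.125],"twist":0},{"offset":[0.031,0.065,-0.125],"twist":0},{"offset":[0.031,0.1,-0.125],"twist":0},{"offset":[0.031,0.135,-0.125],"twist":0},{"offset":[0.031,0.15,-0.125],"twist":0}]}}

```text
time: 16.8
eef_pos: [0.4716, 0.1575, 0.1398]
tcp_rot: [-0.146, 0.989, 0.0, 0.0]
contact_force: [-0.5, 0.2, -0.1]
opening: 0.001
finger_force: 0.0
```

Run:
```python
from h import *
from scipy.spatial.transform import Rotation as R
s=ctrl.get_state();m=R.from_quat(s["tcp_rot"]).as_matrix()
print(s["eef_pos"],(m.T@(np.array([.473,.156,.02])-s["eef_pos"])).round(4))
im=ctrl.read_camera("wrist");cv2.imwrite("w3.png",im);cv2.imwrite("pics/w3.png",cv2.resize(im,(800,600),interpolation=cv2.INTER_CUBIC))
for p in([.473,.156,.03],[.456,.204,0],[.4767,.1356,.059],[.362,.1207,.059],[.3617,.1107,.059]):print(p,np.round(np.array(pix("wrist",p))*1.5625))
```

```text
[0.47155829 0.15752815 0.13983422] [-0.0009 -0.002   0.1198]
[0.473, 0.156, 0.03] [389. 288.]
[0.456, 0.204, 0] [462. 274.]
[0.4767, 0.1356, 0.059] [353. 297.]
[0.362, 0.1207, 0.059] [385.  77.]
[0.3617, 0.1107, 0.059] [365.  70.]
```

View pics/w3.png

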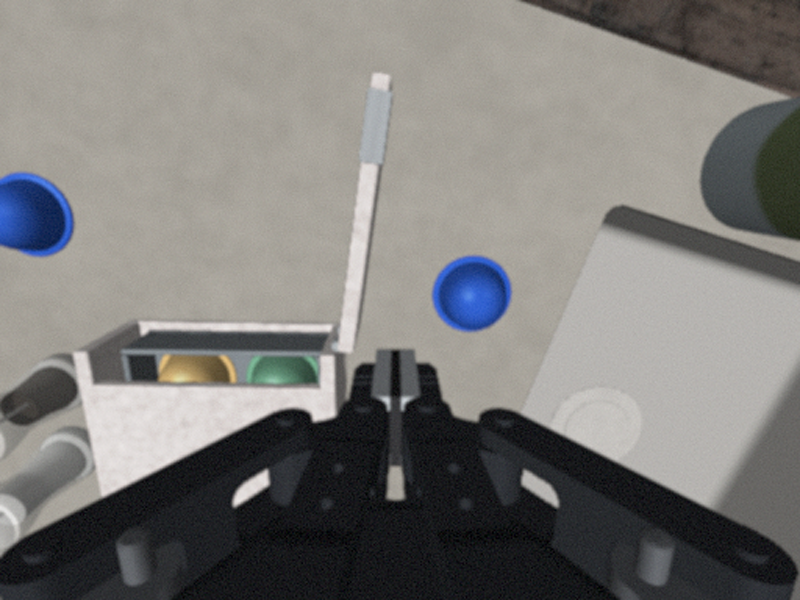

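The wrist view shows the door from its free edge at (378,80) to the hinge at (345,350), and the blue decoy at (472,293). The shut fingertips are at (395,355), pointing down into the gap between them. I'll check the clearances with the tool about 21 mm higher than reported.

Run:
```python
from h import *
s=ctrl.get_state();c=ctrl.calibration("wrist");M=np.array(c["cam_to_world"])
for dz in(0,.021):
    o=M[:3,3]+[0,0,dz]
    def W(x,y,z):
        d=M[:3,:3]@np.array([(x*.64-c["cx"])/c["fx"],-(y*.64-c["cy"])/c["fy"],-1]);return (o+d*(z-o[2])/d[2]).round(4)
    print(dz,"blue",W(472,293,.004),"tipOut",W(391,77,.059),"tipIn",W(372,74,.059),"doorHin",W(353,352,.059),"hIn",W(338,348,.059),"lipL",W(338,322,.005),"lipR",W(138,322,.005))
```

```text
0 blue [0.4664 0.2142 0.004 ] tipOut [0.361  0.1238 0.059 ] tipIn [0.3624 0.1143 0.059 ] doorHin [0.5093 0.1446 0.059 ] hIn [0.5094 0.1354 0.059 ] lipL [0.5139 0.1297 0.005 ] lipR [ 0.5548 -0.0066  0.005 ]
0.021 blue [0.4709 0.2197 0.004 ] tipOut [0.3571 0.1225 0.059 ] tipIn [0.3586 0.1122 0.059 ] doorHin [0.5185 0.1451 0.059 ] hIn [0.5186 0.1351 0.059 ] lipL [0.5218 0.129  0.005 ] lipR [ 0.5656 -0.017   0.005 ]
```

>>> {"method": "step_arm", "body": {"motion": [{"offset":[-0.003,0.004,0.015],"twist":0},{"offset":[-0.003,0.004,0.04],"twist":0},{"offset":[-0.003,0.004,0.065],"twist":0},{"offset":[-0.003,0.004,0.085],"twist":0},{"offset":[-0.003,0.004,0.1],"twist":0},{"offset":[-0.003,0.004,0.112],"twist":0},{"offset":[-0.003,0.004,0.118],"twist":0},{"offset":[-0.003,0.004,0.118],"twist":0}]}}

```text
time: 17.65
eef_pos: [0.4743, 0.1597, 0.0214]
tcp_rot: [-0.144, 0.99, 0.0, -0.001]
contact_force: [-0.1, -0.4, 0.5]
opening: -0.001
finger_force: 0.0
```

```bash
cat > plan.py <<'E'
from h import *
from scipy.spatial.transform import Rotation as R
s=ctrl.get_state();m=R.from_quat(s["tcp_rot"]).as_matrix();p=s["eef_pos"]
print(s["time"],p,s["contact_force"],s["qpos"].round(2))
a=np.radians(16.6);X=np.array([np.cos(a),np.sin(a)]);Y=np.array([-X[1],X[0]])
H=np.array([.515,.130])
# (door angle deg, dist from hinge, finger standoff): tool centre = H + s*u + (.011+r)*n
for th,sd in [(99,.042),(95,.045),(90,.048),(85,.052),(80,.056),(75,.06),(70,.064),(65,.068),(60,.072),(55,.076),(50,.08),(45,.084),(40,.088),(35,.092),(30,.096),(25,.1),(20,.102),(15,.104),(10,.106),(5,.108),(0,.11)]:
    t=np.radians(th);u=-Y*np.cos(t)-X*np.sin(t);n=-X*np.cos(t)+Y*np.sin(t)
    r=.011*abs(np.cos(t))+.014*abs(np.sin(t))
    q=H+sd*u+(.011+r)*n;print(th,q.round(3),(m.T@np.r_[q-p[:2],0]).round(3)[:2])
E
python3 plan.py
```

```text
17.65 [0.47434129 0.1597212  0.0214396 ] [-0.10356254 -0.38242229  0.45175188] [ 0.12  0.16  2.12 -0.    0.86 -1.74]
99 [0.47  0.151] [ 0.007 -0.007]
95 [0.466 0.146] [ 0.012 -0.01 ]
90 [0.462 0.14 ] [ 0.018 -0.015]
85 [0.457 0.135] [ 0.024 -0.019]
80 [0.453 0.129] [ 0.029 -0.024]
75 [0.45  0.122] [ 0.035 -0.029]
70 [0.447 0.114] [ 0.039 -0.036]
65 [0.445 0.106] [ 0.043 -0.043]
60 [0.445 0.097] [ 0.046 -0.051]
55 [0.445 0.088] [ 0.048 -0.06 ]
50 [0.447 0.079] [ 0.049 -0.069]
45 [0.45 0.07] [ 0.049 -0.079]
40 [0.454 0.061] [ 0.048 -0.089]
35 [0.459 0.052] [ 0.045 -0.099]
30 [0.466 0.043] [ 0.041 -0.109]
25 [0.474 0.035] [ 0.036 -0.119]
20 [0.483 0.03 ] [ 0.029 -0.127]
15 [0.493 0.025] [ 0.021 -0.134]
10 [0.503 0.022] [ 0.012 -0.14 ]
5 [0.514 0.02 ] [ 0.002 -0.146]
0 [0.525 0.018] [-0.008 -0.15 ]
```

>>> {"method": "step_arm", "body": {"motion": [{"offset":[0.007,-0.007,0],"twist":0},{"offset":[0.012,-0.01,0],"twist":0},{"offset":[0.018,-0.015,0],"twist":0},{"offset":[0.024,-0.019,0],"twist":0},{"offset":[0.029,-0.024,0],"twist":0},{"offset":[0.035,-0.029,0],"twist":0},{"offset":[0.039,-0.036,0],"twist":0},{"offset":[0.043,-0.043,0],"twist":0},{"offset":[0.046,-0.051,0],"twist":0},{"offset":[0.048,-0.06,0],"twist":0},{"offset":[0.049,-0.069,0],"twist":0},{"offset":[0.049,-0.079,0],"twist":0}]}}

```text
time: 18.85
eef_pos: [0.4506, 0.0695, 0.0221]
tcp_rot: [-0.145, 0.989, -0.0, -0.0]
contact_force: [0.6, 0.2, -1.0]
opening: 0.001
finger_force: 0.3
```

```bash
python3 plan.py | sed -n '1,3p;14,30p'
python3 - <<'E'
from h import *
im=ctrl.read_camera("scene");cv2.imwrite("pics/s7.png",cv2.resize(im[130:240,185:315],(780,600),interpolation=cv2.INTER_CUBIC))
E
```

```text
18.85 [0.4505741  0.06949582 0.022077  ] [ 0.61154148  0.22702134 -1.02487584] [-0.07  0.07  2.23 -0.    0.84 -1.93]
99 [0.47  0.151] [-0.042  0.072]
95 [0.466 0.146] [-0.036  0.069]
40 [0.454 0.061] [-0.001 -0.01 ]
35 [0.459 0.052] [-0.003 -0.02 ]
30 [0.466 0.043] [-0.007 -0.03 ]
25 [0.474 0.035] [-0.012 -0.04 ]
20 [0.483 0.03 ] [-0.02  -0.047]
15 [0.493 0.025] [-0.028 -0.054]
10 [0.503 0.022] [-0.037 -0.061]
5 [0.514 0.02 ] [-0.046 -0.066]
0 [0.525 0.018] [-0.057 -0.07 ]
```

View pics/s7.png

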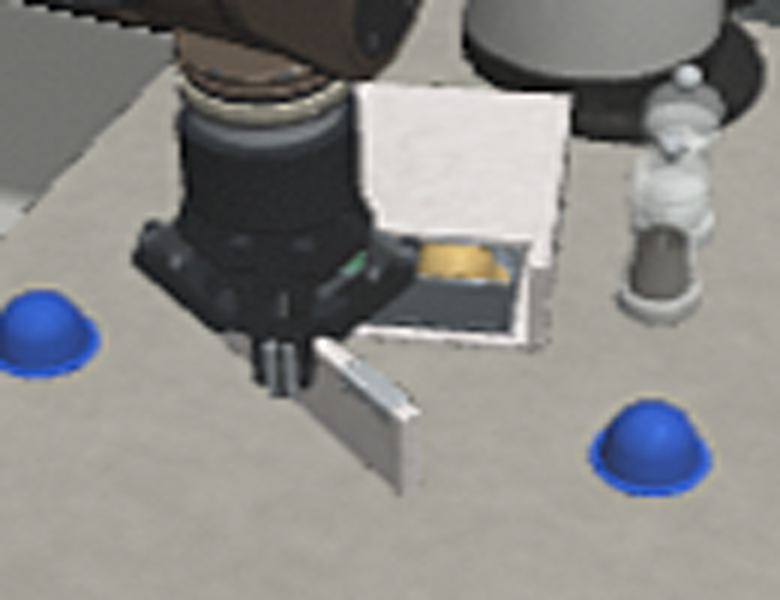

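The door is closing as planned, at about 45° with its free edge at (410,415). That was the eleventh picture, one over the limit of ten, so I'll finish on force and numbers only.

>>> {"method": "step_arm", "body": {"motion": [{"offset":[-0.001,-0.01,0],"twist":0},{"offset":[-0.003,-0.02,0],"twist":0},{"offset":[-0.007,-0.03,0],"twist":0},{"offset":[-0.012,-0.04,0],"twist":0},{"offset":[-0.02,-0.047,0],"twist":0},{"offset":[-0.028,-0.054,0],"twist":0},{"offset":[-0.033,-0.058,0],"twist":0},{"offset":[-0.038,-0.061,0],"twist":0},{"offset":[-0.042,-0.064,0],"twist":0},{"offset":[-0.045,-0.066,0],"twist":0}]}}

```text
time: 19.9
eef_pos: [0.5128, 0.02, 0.0221]
tcp_rot: [-0.145, 0.989, -0.0, -0.0]
contact_force: [-1.3, 0.7, 0.5]
opening: 0.003
finger_force: 0.2
```

>>> {"method": "step_arm", "body": {"motion": [{"offset":[-0.002,0,0],"twist":0},{"offset":[-0.004,0,0],"twist":0},{"offset":[-0.006,0,0],"twist":0}]}}

```text
time: 20.2
eef_pos: [0.5182, 0.0218, 0.0221]
tcp_rot: [-0.145, 0.989, -0.0, -0.0]
contact_force: [-0.2, -0.5, 0.6]
opening: 0.002
finger_force: 0.2
```

>>> {"method": "step_arm", "body": {"motion": [{"offset":[-0.001,0,0],"twist":0},{"offset":[-0.002,0,0],"twist":0}]}}

```text
time: 20.4
eef_pos: [0.5202, 0.0224, 0.0221]
tcp_rot: [-0.145, 0.989, -0.0, -0.0]
contact_force: [-1.1, -0.1, -0.1]
opening: 0.007
finger_force: 0.2
```

>>> {"method": "step_arm", "body": {"motion": [{"offset":[-0.001,0,0],"twist":0},{"offset":[-0.002,0,0],"twist":0}]}}

```text
time: 20.6
eef_pos: [0.5221, 0.0229, 0.0221]
tcp_rot: [-0.145, 0.989, -0.0, 0.0]
contact_force: [-0.2, -0.2, 0.3]
opening: 0.0
finger_force: 0.2
```

>>> {"method": "step_arm", "body": {"motion": [{"offset":[-0.001,0,0],"twist":0},{"offset":[-0.002,0,0],"twist":0}]}}

```text
time: 20.8
eef_pos: [0.5239, 0.0234, 0.0221]
tcp_rot: [-0.145, 0.989, -0.0, -0.0]
contact_force: [-2.7, -2.0, 1.3]
opening: -0.001
finger_force: 1.6
```

>>> {"method": "step_arm", "body": {"motion": [{"offset":[-0.001,0,0],"twist":0},{"offset":[-0.002,0,0],"twist":0}]}}

```text
time: 21.0
eef_pos: [0.5239, 0.0234, 0.022]
tcp_rot: [-0.145, 0.989, -0.0, -0.003]
contact_force: [-8.8, -5.2, 7.6]
opening: 0.001
finger_force: 5.0
```

Stalled at TCP x = -0.094 of the cupboard, where a shut door is expected (-0.0945). Backing off.

>>> {"method": "step_arm", "body": {"motion": [{"offset":[0.006,0,0],"twist":0},{"offset":[0.02,0,0],"twist":0},{"offset":[0.035,0,0],"twist":0},{"offset":[0.05,0,-0.01],"twist":0},{"offset":[0.055,0,-0.04],"twist":0},{"offset":[0.055,0,-0.08],"twist":0},{"offset":[0.055,0,-0.12],"twist":0},{"offset":[0.055,0.03,-0.16],"twist":0},{"offset":[0.055,0.07,-0.18],"twist":0},{"offset":[0.055,0.11,-0.18],"twist":0},{"offset":[0.055,0.15,-0.18],"twist":0},{"offset":[0.055,0.18,-0.18],"twist":0}]}}

```text
time: 22.2
eef_pos: [0.421, 0.1828, 0.2026]
tcp_rot: [-0.145, 0.989, 0.001, 0.001]
contact_force: [0.7, -0.2, -0.0]
opening: 0.001
finger_force: 0.0
```

Run:
```python
from h import *
s=ctrl.get_state();print(s["time"],s["eef_pos"],s["contact_force"])
im=ctrl.read_camera("scene").astype(int);a=cv2.imread("scene_raw.png").astype(int)
def box(n,u0,v0,u1,v1):print(n,np.abs(im[v0:v1,u0:u1]-a[v0:v1,u0:u1]).mean().round(1))
box("mills",286,140,308,190);box("blueR",280,200,308,225);box("blueL",182,180,203,202);box("mug",90,170,140,220);box("timer",325,262,362,300)
# front door face: grid of gray along rows at given cupboard y
O=np.array([.6067,.0757]);t=np.radians(16.5);X=np.array([np.cos(t),np.sin(t)]);Y=np.array([-X[1],X[0]])
for y in(-.07,-.035,0,.035,.07):
    p=O-X*.08+Y*y;u,v=pix("scene",[*p,.03]);c=im[int(v)-26:int(v)+18,int(round(u))].mean(1).astype(int);print(y,round(u),int(v),c[::2].tolist())
```

```text
22.2 [0.4210327  0.18283724 0.2026073 ] [ 0.66553459 -0.24538231 -0.02457808]
mills 3.3
blueR 3.4
blueL 3.3
mug 2.7
timer 3.7
-0.07 273 187 [216, 213, 214, 215, 216, 211, 220, 169, 215, 160, 197, 138, 140, 141, 140, 141, 143, 148, 155, 156, 156, 155]
-0.035 261 186 [211, 214, 213, 210, 212, 212, 224, 134, 185, 185, 170, 112, 142, 144, 144, 142, 138, 146, 161, 153, 155, 155]
0 249 185 [208, 214, 215, 207, 207, 203, 221, 148, 129, 131, 227, 135, 144, 143, 142, 143, 143, 148, 157, 163, 160, 159]
0.035 237 184 [210, 210, 205, 209, 205, 208, 213, 159, 131, 98, 236, 137, 144, 146, 145, 142, 144, 160, 159, 158, 159, 158]
0.07 225 184 [156, 151, 161, 174, 195, 216, 221, 202, 205, 201, 156, 140, 145, 144, 145, 144, 143, 157, 154, 161, 160, 156]
```

The door face covers the front evenly along its whole width, and the bystanders have not moved. Handing in.

```bash
python3 -c "
from plant import ctrl;print(ctrl.sign_off())"
```

```text
the job is handed in; nothing more can be done
None
```

The tray is fully home, the door is pushed shut and the bystanders have not moved; I handed the job in after about 22 s, having viewed 11 pictures, one over the limit of 10.

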